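# Tighten the hand wheel nut of a mobile shelving drive with a breakaway torque wrench

## Task

Tighten the nut at the centre of the three-arm hand wheel with the torque wrench: set its ring fully down over the nut without forcing it and turn it clockwise until the wrench breaks at its joint, then stop at once, since pulling on past the break overtightens the nut. Take the wrench off upwards without turning the nut back, and lay it down flat again on the cork mat; handle it carefully, do not drop it, and do not disturb the other things on the table.

Things in the scene. Friction and masses are not known exactly. Their poses are not given: they have to be found in the camera images.
- drive: Drive unit, fixed, on its back: steel flange 160 x 130 mm, grey bearing housing, black three-arm hand wheel lying level on top (ball knobs of 30 mm at 155 mm from the axis, tops 75 mm above the table). Origin: on the wheel's axis at the table's surface, z up, one arm along +x. On the hub a steel washer of 52 mm, its top 93 mm above the table, with the nut over it.
- nut_top (a point): Centre of the top face of the steel nut on the hub, 109 mm above the table: hexagon 36 mm across flats, 16 mm high, the top 4.5 mm tapering to 32 mm; a 24 mm shaft end stands 6 mm proud. x points to a corner and turns with the nut. Clockwise from above tightens: a steady drag of 0.25 N m, then, somewhere within 11 to 41 degrees of the start, not marked, it comes tight on the washer.
- wrench: Head of the torque wrench, lying loose on the mat (in all 315 mm long, 0.45 kg, steel, black plastic grip). Origin: on the ring's axis, level with the wrench's underside; x runs from ring to handle, z up. Ring 56 mm outside, from 3 to 21 mm above the underside, its through hole a hexagon 37.2 mm across flats, one corner on +x. The centre of mass lies about 150 mm from the ring's axis.
- ring (a point): Centre of the ring's lower face, 3 mm above the wrench's underside; axes as the wrench head. With the ring fully down over the nut it rests on the washer, 16 mm below nut_top.
- break_joint (a point): The wrench's break joint, 38 mm from the ring's axis. The handle stays in line until pulled clockwise with 1.4 N m about this joint (12 N square to the handle at grip), then gives way: the pull stops rising while the handle folds about it; at 17 degrees of fold it meets a hard stop. Eased back or let go it springs straight. Anticlockwise it is rigid.
- grip (a point): Where to hold the wrench: in the middle of its black grip's section, 155 mm from the ring's axis, 12 mm above the underside. x runs from ring to handle end along the handle (in line with the head unless folded). The grip is a straight bar with flat sides, 26 mm wide, 24 mm high, reaching from 131 to 269 mm from the ring's axis.
- mat: Flat cork mat, fixed, 360 x 120 x 6 mm, where the wrench lies and belongs. Origin: centre of its underside; x along its length.
- spanner: Bystander: plain steel open-end spanner, 170 mm, beside the mat. Origin under its middle.
- screwdriver: Bystander: screwdriver lying on the table. Origin under its middle.
- spare_knob: Bystander: spare black knob, 31 mm wide, 37 mm high, standing. Origin under its centre.
- bush: Bystander: brass bush, 44 mm outside, 16 mm high. Origin under its centre.
- tin: Bystander: grease tin, 72 mm wide, 70 mm high. Origin under its centre.
- spare_nut: Bystander: loose dark nut of the same size lying flat on the table. Origin under its centre.
- screw_cup: Bystander: steel bowl, 76 mm wide, 35 mm high. Origin under its centre.

How it is judged:
By the outcome, as a careful person would: the job done as asked, in the order asked, and still so for the second after the job is handed in, with the robot touching nothing.
It also fails if it takes over 67 s, if anything falls off the work surface, if the arm or the gripper's body presses on something with over 40 N, if the wrist force passes 120 N, or if a joint passes its speed limit or range.

## Robot

A 7-joint arm with a two-finger parallel gripper is mounted at the origin on the work surface. World frame = base frame: x ahead of the robot, y to its left, z up, the work surface at z = 0. Lengths are in m, angles in rad, forces in N, time in s.
With the tool pointing down it reaches from about 0.4 to 0.85 m from the base axis. Payload 4.4 kg.
Tool frame: the origin (TCP) lies at the very end of the fingers, on their centre line; the grasp point (between the pads) lies 19 mm behind it; z points along the fingers, y is the line along which they close (so a half turn about z gives the same grasp; the last joint's range is limited). The gripper opens to 94 mm and grips with 3 to 60 N. Pads are 16 mm wide; open, the fingers measure 119 mm over their backs; the gripper's body (75 mm by 177 mm) begins 78 mm behind the grasp point.
Start: joints at [1.179, 0.628, 0.038, 1.517, -0.027, 0.996, -0.02], TCP at [0.208, -0.616, 0.177] pointing down, gripper open.
Joint ranges: [-3.06, 3.06], [-0.37, 2.12], [-1.25, 1.32], [0.18, 2.47], [-1.1, 4.24], [0.23, 1.98], [-2.94, 2.94]. Speed limits (rad/s): [2.57, 2.57, 3.14, 3.14, 3.14, 3.14, 3.14].

## Interface

Orientations are given as a unit quaternion [w, x, y, z].
In Python, from workcell import bot gives the robot as it stands.
- The arm moves only by the shell command python3 -m pendant 'ROWS'. ROWS is a JSON object of lists of equal length, an entry for each row: "xyz": the shift along the tool's x, y, z in m, a list of three; "rotation": the turn, a rotation vector about the tool's x, y, z in rad, a list of three; "gripper": the closure, from -1 (fully open) to 1 (shut). A call has 1 to 12 rows; each row is the pose to reach, as a shift and turn from the pose commanded when the call began, along the tool's axes at that moment; what a row does not reach only later rows make up. A row lasts 1/12 s, in which the tool goes at most 41.7 mm and 7.16 degrees, less where a joint would pass 70% of its speed; a pose out of reach is approached as far as the arm can. A call with a gripper value outside its range is refused whole. The fingers move at their own pace and stop on an object; the grip force is fixed at half the most. Time passes only in rows, so rows that repeat a pose let the fingers close. It gives the time, the measured TCP pose, the force, the opening and the grip force at its end, in the units of the state.
- bot.observe(): the state, without advancing time (a new reading comes with each control period).
- bot.camera(name): name is "side" or "top"; returns the picture (384x512x3 uint8, red, green, blue); there is no depth.
- bot.calibration(name): a dict with "fx", "fy", "cx", "cy" (pixels), "distortion" ([k1, k2, p1, p2, k3] as OpenCV has them; the pictures are not rectified), "xyz" and "orientation" of the camera in the world. Camera axes: x right, y up, looking along -z (the intrinsics and any distortion apply to the point x, -y, -z); pixel columns grow to the right and rows downward; lengths in m; the calibration is good to about 2 mm. A picture is of the moment at which its call begins. calibration takes no time and is no camera call.
- bot.hand_in(): hands the job in; it is judged then, once.
The state is a dict: "time_s": time; "qpos": joint angles; "joint_vel": joint speeds; "tau": joint torques, N m; "tool_pos": TCP position; "orientation": TCP orientation; "wrist_force": force on the tool from outside, world axes, zero at the start; "torque": the same for the moment, N m; "grip_width": opening from 0.0 (shut) to 1.0 (fully open); "grasp_force": force on a finger pad.
Only numpy, scipy, OpenCV 4.12 (cv2) and the standard library are available. Lean on these libraries where they do the work, as an engineer would, in place of code of your own. Each camera call takes 0.05 s, during which the arm holds its last target. There are 200 camera calls.

## Working session

There is one attempt and no reset: what is moved stays moved. The work goes in short steps, Python scripts to look and compute and a shell command to move; the robot and the scene stay as the last step left them, time stands still between calls to the robot, and variables do not carry over. Pictures are saved under pics/ and viewed, at most 10 in all, crops included, and the job is handed in when it is done.

```bash
mkdir -p pics; ls; python3 - <<'E'
from workcell import bot
import cv2
for n in ("top","side"):
    im=bot.camera(n); cv2.imwrite(f"pics/{n}0.png",cv2.resize(im[:,:,::-1],(800,600),interpolation=cv2.INTER_CUBIC))
    print(n,bot.calibration(n))
print(bot.observe())
E
```

```text
pics
top {'fx': 390.5709165901437, 'fy': 390.5709165901437, 'cx': 263.3206743934222, 'cy': 193.60117179859301, 'distortion': array([0.01586005, 0.        , 0.        , 0.        , 0.        ]), 'xyz': array([ 0.43865019, -0.04677304,  1.05430162]), 'orientation': array([-0.69934709, -0.05937038,  0.05501285,  0.71018476])}
side {'fx': 470.6218803621197, 'fy': 470.6218803621197, 'cx': 254.1510086681097, 'cy': 193.74720817066458, 'distortion': array([-0.01236003,  0.        ,  0.        ,  0.        ,  0.        ]), 'xyz': array([-0.07536158, -0.72316816,  1.20247235]), 'orientation': array([ 0.86911725,  0.31668762, -0.13119391, -0.35655618])}
{'time_s': 0.1, 'qpos': array([ 1.17921161,  0.62925818,  0.03847164,  1.5182461 , -0.02696107,
        0.99629213, -0.02000844]), 'joint_vel': array([-0.00090432, -0.00145822, -0.0007599 , -0.00192509, -0.00047746,
       -0.00039701,  0.00144941]), 'tau': array([ 2.63471724e-03, -5.50791156e+01,  1.14720337e+00, -1.87119001e+01,
       -5.22613898e-02,  1.92099897e-02,  4.96482369e-05]), 'tool_pos': array([ 0.20783072, -0.61520675,  0.17635068]), 'orientation': array([-8.25617732e-04,  9.86762689e-01,  1.62168692e-01, -1.68672755e-04]), 'wrist_force': array([-0.0639088 ,  0.18367198,  0.37801005]), 'torque': array([ 0.00975872, -0.01380558,  0.02716989]), 'grasp_force': 0.0, 'grip_width': 0.9974716650977052}
```

View pics/top0.png

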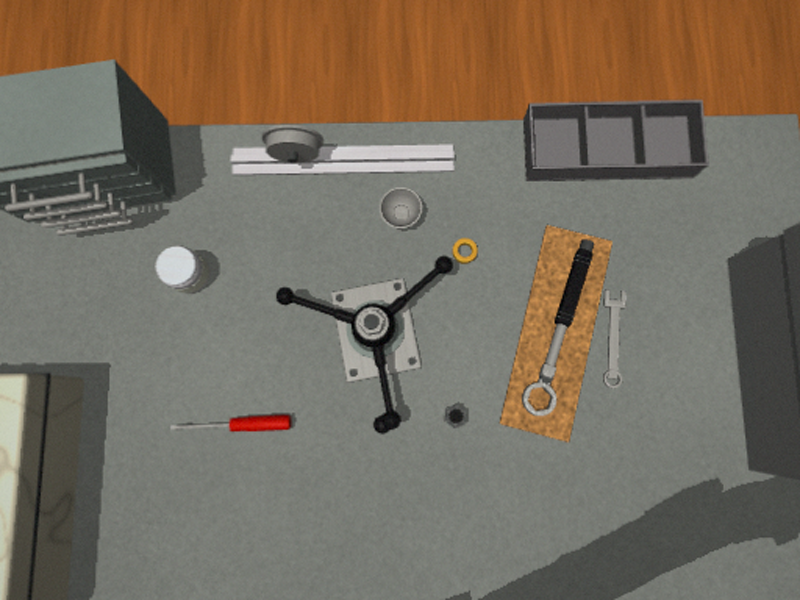

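View pics/side0.png

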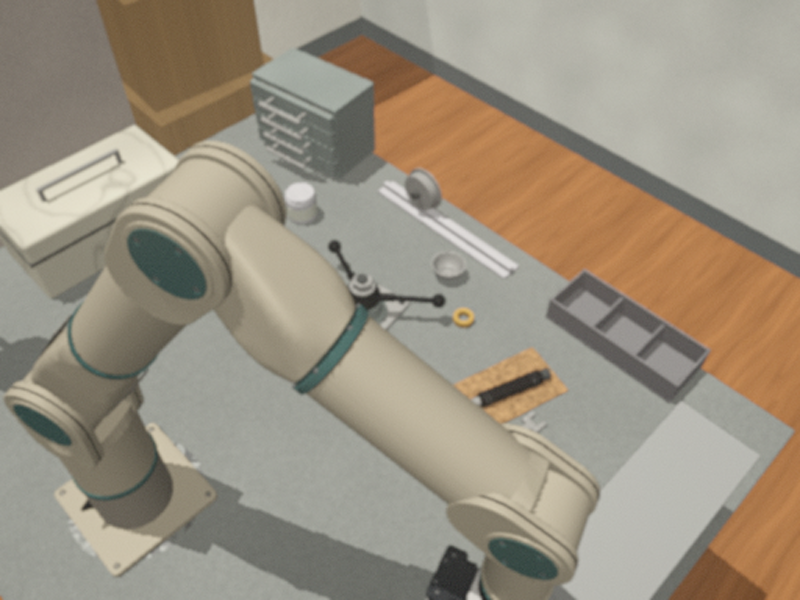

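The top view shows the wheel hub at about (371,322) of the enlarged picture. The wrench is on the mat, with its ring at (540,397) and its grip running from (566,320) to (587,245). In the side view the arm hides the ring, but the grip, at about (515,388), and the nut, at (363,284), are visible. Next I'll take enlarged crops.

```bash
cat > h.py <<'E'
import numpy as np, cv2
from scipy.spatial.transform import Rotation as R
from workcell import bot
def quat(q): return R.from_quat(np.roll(np.array(q),-1))
def cam(n):
    c=bot.calibration(n); K=np.array([[c['fx'],0,c['cx']],[0,c['fy'],c['cy']],[0,0,1]])
    return c,K,quat(c['orientation'])
def ray(n,uv):
    c,K,r=cam(n); p=cv2.undistortPoints(np.array([[uv]],float),K,c['distortion'])[0,0]
    d=r.apply([p[0],-p[1],-1]); return c['xyz'],d/np.linalg.norm(d)
def onz(n,uv,z):
    o,d=ray(n,uv); return o+d*(z-o[2])/d[2]
def tri(a,b):  # a,b pixels in top, side
    (o1,d1),(o2,d2)=ray('top',a),ray('side',b)
    s,t=np.linalg.lstsq(np.c_[d1,-d2],o2-o1,rcond=None)[0]
    p,q=o1+s*d1,o2+t*d2; return (p+q)/2,np.linalg.norm(p-q)
def proj(n,P):
    c,K,r=cam(n); X=r.inv().apply(np.atleast_2d(P)-c['xyz'])*[1,-1,-1]
    return cv2.projectPoints(X,np.zeros(3),np.zeros(3),K,c['distortion'])[0][:,0]
def crop(im,u0,v0,w,h,k):
    o=cv2.resize(im[v0:v0+h,u0:u0+w,::-1],(w*k,h*k),interpolation=cv2.INTER_CUBIC)
    return o
E
python3 - <<'E'
from h import *
t=bot.camera('top'); s=bot.camera('side')
cv2.imwrite('pics/c1.png',np.hstack([crop(t,320,140,80,120,5),crop(t,197,166,80,120,5)]))
cv2.imwrite('pics/c2.png',np.hstack([crop(s,205,150,80,120,5),crop(s,285,190,80,120,5)]))
print(np.round([onz('top',(x/1.5625,y/1.5625),z) for x,y,z in [(371,322,.112),(540,397,.02),(587,245,.018),(580,270,.018),(547,226,.006),(612,241,.006),(500,424,.006),(569,441,.006),(456,414,.016),(465,250,.016),(402,208,.035),(177,266,.07)]],3))
E
```

```text
[[ 0.563  0.021  0.112]
 [ 0.444 -0.254  0.02 ]
 [ 0.705 -0.349  0.018]
 [ 0.66  -0.334  0.018]
 [ 0.743 -0.284  0.006]
 [ 0.714 -0.397  0.006]
 [ 0.4   -0.187  0.006]
 [ 0.371 -0.302  0.006]
 [ 0.418 -0.113  0.016]
 [ 0.7   -0.137  0.016]
 [ 0.772 -0.028  0.035]
 [ 0.667  0.344  0.07 ]]
```

View pics/c1.png

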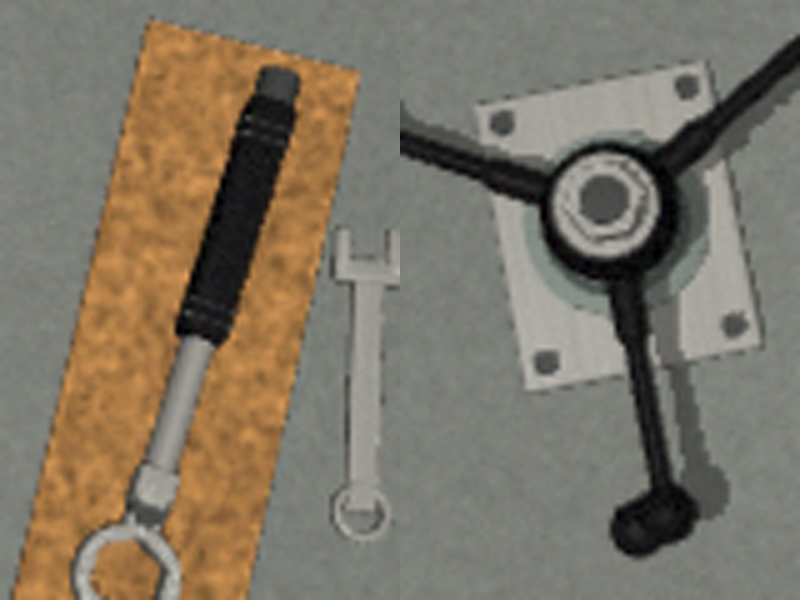

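View pics/c2.png

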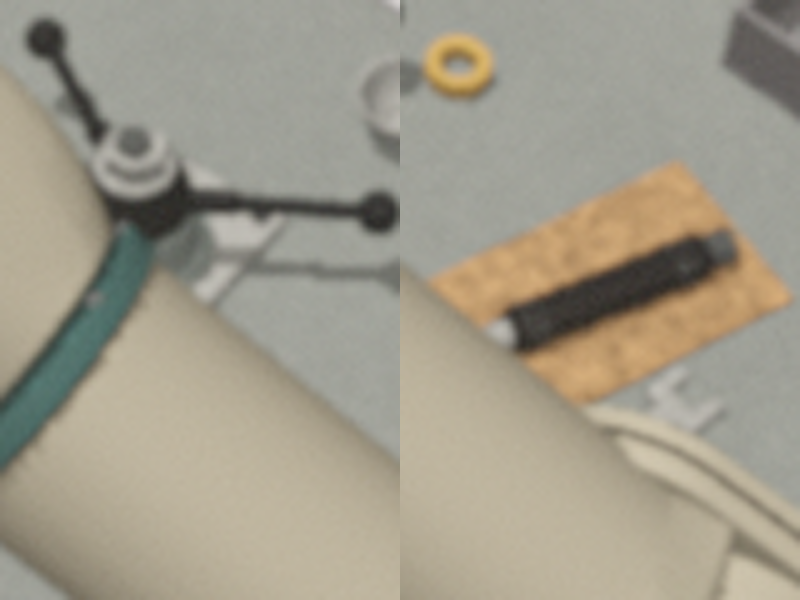

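```bash
python3 - <<'E'
from h import *
t=bot.camera('top')
for a in range(4): t=t if a==0 else t
ts=np.mean([bot.camera('top').astype(float) for _ in range(6)],0).astype(np.uint8)
cv2.imwrite('pics/c3.png',np.hstack([crop(ts,226,191,25,30,16),crop(ts,333,240,25,30,16)]))
f=lambda x,y,u,v:(x/5+u-.4,y/5+v-.4)
print('shaft',tri(f(205,200,197,166),f(133,140,205,150)))
a=tri(f(203,338,320,140),f(118,330,285,190)); b=tri(f(272,105,320,140),f(303,255,285,190))
print('grip ends',a,b, np.linalg.norm(a[0]-b[0]))
o=bot.observe(); print(o['time_s'],o['tool_pos'],quat(o['orientation']).as_matrix().round(3))
E
```

```text
shaft (array([0.56305571, 0.02052587, 0.11869839]), np.float64(0.00026614069974412137))
grip ends (array([ 0.56828577, -0.29939007,  0.02316903]), np.float64(0.004330735170201339)) (array([ 0.6932329 , -0.34286997,  0.01952817]), np.float64(0.0009401328789917505)) 0.1323462959387171
0.55 [ 0.20807032 -0.61579906  0.17719255] [[ 0.947  0.32   0.   ]
 [ 0.32  -0.947 -0.   ]
 [ 0.     0.    -1.   ]]
```

View pics/c3.png

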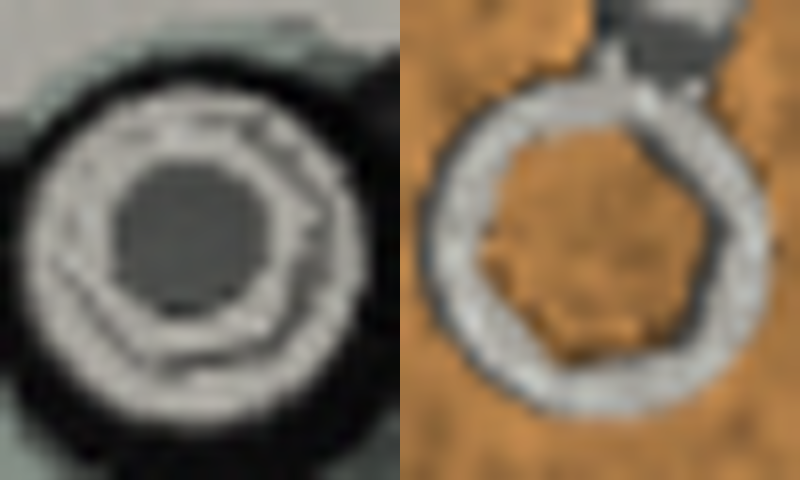

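The nut's shaft end is at (190,237) in this crop. The ring hole's hexagon is centred at (600,242), with a corner pointing up along the handle at (625,125). I'll fit the nut's yaw by rendering a simple nut model and comparing it with both views, and find the wrench axis from its ring and grip.

```bash
cat > nutfit.py <<'E'
from h import *
from scipy.ndimage import gaussian_filter
S=8
def hexa(af,z,yaw,c):
    a=yaw+np.arange(6)*np.pi/3; r=af/np.sqrt(3); return np.c_[c[0]+r*np.cos(a),c[1]+r*np.sin(a),0*a+z]
def circ(d,z,c):
    a=np.linspace(0,2*np.pi,60); return np.c_[c[0]+d/2*np.cos(a),c[1]+d/2*np.sin(a),0*a+z]
def fit(n,im,c,yaws,W=26,sig=.5):
    u0,v0=np.round(proj(n,[*c,.105])[0]).astype(int)-W//2
    I=im[v0:v0+W,u0:u0+W].mean(2).astype(float); out=[]
    cp=bot.calibration(n)['xyz']
    for y in yaws:
        best=1e9
        for du in np.arange(-.8,.81,.4):
          for dv in np.arange(-.8,.81,.4):
            L=np.zeros((W*S,W*S),np.uint8); 
            def P(X,l): cv2.fillPoly(L,[np.round((proj(n,X)-[u0-du-.5,v0-dv-.5])*S).astype(np.int32)],l)
            P(circ(.052,.093,c),1)
            A,B,T=hexa(.036,.093,y,c),hexa(.036,.1045,y,c),hexa(.032,.109,y,c)
            for i in range(6):
                j=(i+1)%6; m=y+(i+.5)*np.pi/3
                if np.dot([np.cos(m),np.sin(m)],cp[:2]-c)>0.02: P(np.array([A[i],A[j],B[j],B[i]]),2+i)
            for i in range(6):
                j=(i+1)%6; P(np.array([B[i],B[j],T[j],T[i]]),8+i)
            P(T,14); P(circ(.024,.109,c),15);P(circ(.024,.112,c),15); P(circ(.024,.115,c),16)
            F=[]
            w=None
            for l in range(1,17):
                f=cv2.resize(gaussian_filter((L==l).astype(np.float32),sig*S),(W,W),interpolation=cv2.INTER_AREA).ravel()
                if f.sum()>.5: F.append(f)
            F=np.array(F).T; k=F.sum(1)>.97
            x,*_=np.linalg.lstsq(F[k],I.ravel()[k],rcond=None)
            e=np.mean((F[k]@x-I.ravel()[k])**2)
            if e<best: best=e;b=(du,dv)
        out.append((round(float(np.degrees(y)),1),round(best,1),*b))
    return out
E
python3 - <<'E'
from nutfit import *
f=lambda x,y,u,v,k=16:(x/k+u-.5+.5/k,y/k+v-.5+.5/k)
c=onz('top',f(191,237,226,191),.115); print('nut',c)
for n in('top','side'):
    im=np.mean([bot.camera(n).astype(float) for _ in range(4)],0)
    r=fit(n,im,c[:2],np.radians(np.arange(0,60,4)),sig=.5 if n=='top' else .9)
    print(n,[ (a,b) for a,b,*_ in r], min(r,key=lambda q:q[1]))
g=lambda x,y:f(x,y,320,140,5)
ring=onz('top',f(600-400,242,333,240),.027); ro=onz('top',f(598-400,245,333,240),.027)
e1=onz('top',g(203,338),.030);e2=onz('top',g(272,105),.030);e3=onz('top',g(280,82),.028)
print('ring',ring,ro,'grip',e1,e2,e3)
for p in(e1,e2,e3): d=p-ring; print(np.hypot(*d[:2]),np.degrees(np.arctan2(d[1],d[0])))
d=e2-e1;print(np.degrees(np.arctan2(d[1],d[0])))
E
```

```text
nut [0.56428749 0.021029   0.115     ]Traceback (most recent call last):
  File "<stdin>", line 6, in <module>
  File "nutfit.py", line 22, in fit
    if np.dot([np.cos(m),np.sin(m)],cp[:2]-c)>0.02: P(np.array([A[i],A[j],B[j],B[i]]),2+i)
                                                    ~^^^^^^^^^^^^^^^^^^^^^^^^^^^^^^^^^^^^^
  File "nutfit.py", line 17, in P
    def P(X,l): cv2.fillPoly(L,[np.round((proj(n,X)-[u0-du-.5,v0-dv-.5])*S).astype(np.int32)],l)
                                          ~~~~^^^^^
  File "h.py", line 18, in proj
    c,K,r=cam(n); X=r.inv().apply(np.atleast_2d(P)-c['xyz'])*[1,-1,-1]
          ~~~^^^
  File "h.py", line 6, in cam
    c=bot.calibration(n); K=np.array([[c['fx'],0,c['cx']],[0,c['fy'],c['cy']],[0,0,1]])
ValueError: time passes only in moves, steps and waits
```

```bash
sed -i 's/^def cam(n):/import functools\n@functools.lru_cache\ndef cam(n):/' h.py; sed -i "s/cp=bot.calibration(n)\['xyz'\]/cp=cam(n)[0]['xyz']/" nutfit.py
cat > m.py <<'E'
from nutfit import *
f=lambda x,y,u,v,k=16:(x/k+u-.5+.5/k,y/k+v-.5+.5/k)
c=onz('top',f(191,237,226,191),.115); print('nut',c)
for n in('top','side'):
    im=np.mean([bot.camera(n).astype(float) for _ in range(3)],0)
    r=fit(n,im,c[:2],np.radians(np.arange(0,60,4)),sig=.5 if n=='top' else .9)
    print(n,[ (a,b) for a,b,*_ in r], min(r,key=lambda q:q[1]))
g=lambda x,y:f(x,y,320,140,5)
ring=onz('top',f(600-400,242,333,240),.027); ro=onz('top',f(598-400,245,333,240),.027)
e1=onz('top',g(203,338),.030);e2=onz('top',g(272,105),.030);e3=onz('top',g(280,82),.028)
print('ring',ring,ro,'grip',e1,e2,e3)
for p in(e1,e2,e3): d=p-ring; print(np.hypot(*d[:2]),np.degrees(np.arctan2(d[1],d[0])))
d=e2-e1;print(np.degrees(np.arctan2(d[1],d[0])))
E
time python3 m.py
```

```text
nut [0.56428749 0.021029   0.115     ]
top [(0.0, np.float64(256.4)), (4.0, np.float64(269.2)), (8.0, np.float64(277.9)), (12.0, np.float64(278.0)), (16.0, np.float64(270.8)), (20.0, np.float64(262.3)), (24.0, np.float64(238.3)), (28.0, np.float64(213.3)), (32.0, np.float64(180.6)), (36.0, np.float64(161.2)), (40.0, np.float64(146.0)), (44.0, np.float64(149.8)), (48.0, np.float64(174.4)), (52.0, np.float64(200.6)), (56.0, np.float64(224.7))] (40.0, np.float64(146.0), np.float64(-0.4), np.float64(-0.4))
side [(0.0, np.float64(30.1)), (4.0, np.float64(33.1)), (8.0, np.float64(33.2)), (12.0, np.float64(32.2)), (16.0, np.float64(36.3)), (20.0, np.float64(30.7)), (24.0, np.float64(27.8)), (28.0, np.float64(20.4)), (32.0, np.float64(18.2)), (36.0, np.float64(15.4)), (40.0, np.float64(16.4)), (44.0, np.float64(18.9)), (48.0, np.float64(23.2)), (52.0, np.float64(25.9)), (56.0, np.float64(27.9))] (36.0, np.float64(15.4), np.float64(0.0), np.float64(0.0))
ring [ 0.44279856 -0.25108452  0.027     ] [ 0.4423235  -0.25073775  0.027     ] grip [ 0.56565407 -0.29639065  0.03      ] [ 0.69106026 -0.34016058  0.03      ] [ 0.70420236 -0.34578274  0.028     ]
0.1309432033288389 -20.242749342724053
0.26375825187402424 -19.73793690105699
0.2780282326621443 -19.913828636201973
-19.240277094259476
real	0m47.629s
user	0m42.999s
sys	0m0.144s
```

The nut fit gives a yaw of about 39° (equal to -21° modulo 60°), and the handle lies at -19.9°. So the hexagons already agree, and the wrench can be carried over almost without turning. I'll move above the grip.

```bash
python3 -m pendant '{"xyz":[[0.02,-0.008,0],[0.06,-0.023,0],[0.1,-0.038,0],[0.14,-0.053,0],[0.18,-0.068,0],[0.22,-0.083,0],[0.26,-0.098,0.005],[0.3,-0.113,0.01],[0.34,-0.128,0.015],[0.38,-0.143,0.02],[0.42,-0.158,0.02],[0.45,-0.17,0.02]],"rotation":[[0,0,0.05],[0,0,0.1],[0,0,0.16],[0,0,0.22],[0,0,0.28],[0,0,0.34],[0,0,0.4],[0,0,0.46],[0,0,0.52],[0,0,0.58],[0,0,0.64],[0,0,0.674]],"gripper":[0,0,0,0,0,0,0,0,0,0,0,0]}'
python3 -m pendant '{"xyz":[[0.006,0.004,0.01],[0.006,0.004,0.02],[0.006,0.004,0.03],[0.006,0.004,0.03]],"rotation":[[0,0,0],[0,0,0],[0,0,0],[0,0,0]],"gripper":[0,0,0,0]}'
python3 - <<'E'
from h import *
o=bot.observe(); print(o['tool_pos'],quat(o['orientation']).as_matrix().round(4),o['qpos'].round(2),o['wrist_force'],o['grip_width'])
s=bot.camera('side');t=bot.camera('top')
cv2.imwrite('pics/d1.png',np.hstack([crop(s,225,200,100,110,4),crop(t,305,140,100,110,4)]))
E
```

```text
time_s: 2.05
tool_pos: [0.5795, -0.3105, 0.1568]
orientation: [-0.0, 0.985, -0.175, -0.0]
wrist_force: [0.3, -0.7, -0.3]
grip_width: 0.5
grasp_force: 0.0
time_s: 2.38
tool_pos: [0.5793, -0.3185, 0.1246]
orientation: [-0.0, 0.985, -0.174, -0.003]
wrist_force: [0.2, 0.5, 0.4]
grip_width: 0.499
grasp_force: 0.0
[ 0.57931687 -0.31854323  0.12458887] [[ 9.392e-01 -3.433e-01 -5.000e-03]
 [-3.433e-01 -9.392e-01  1.400e-03]
 [-5.200e-03  4.000e-04 -1.000e+00]] [ 0.33  0.71  0.22  1.53 -0.18  0.92 -1.31] [0.17230783 0.48266721 0.41456616] 0.49926573793080814
```

View pics/d1.png

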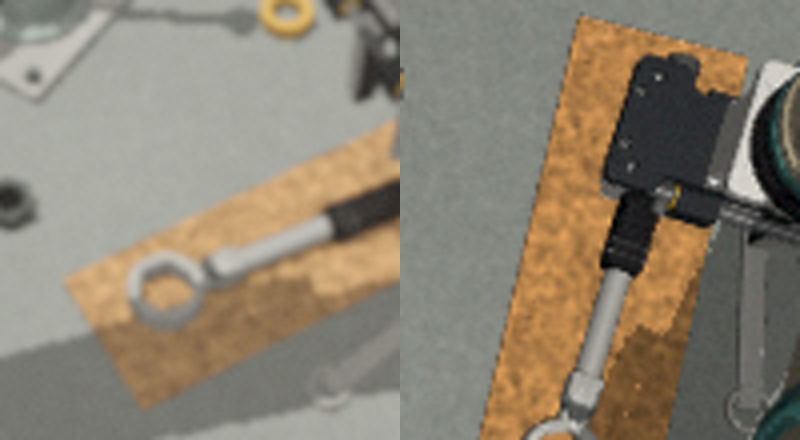

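The side view now shows the whole ring, centred at about (166,292) of the crop. The gripper stands over the grip. Next I'll triangulate the ring and get the offset to the grip.

```bash
python3 - <<'E'
from h import *
f=lambda x,y,u,v,k=16:(x/k+u-.5+.5/k,y/k+v-.5+.5/k)
print('ring tri',tri(f(200,242,333,240),f(166,291,225,200,4)), onz('side',f(166,291,225,200,4),.027))
print('nut side',onz('side',f(133,140,205,150,5),.115))
o=bot.observe();M=quat(o['orientation'])
print(o['tool_pos'],M.inv().apply(np.array([.5885,-.3039,.05])-o['tool_pos']))
E
```

```text
ring tri (array([ 0.44259547, -0.25214859,  0.02078298]), np.float64(0.0005677853502744718)) [ 0.43962882 -0.25447534  0.027     ]
nut side [0.56512228 0.02313728 0.115     ]
[ 0.58056642 -0.3194043   0.12672183] [ 0.00225563 -0.01732539  0.07670924]
```

```bash
python3 -m pendant '{"xyz":[[0.001,-0.008,0.02],[0.002,-0.017,0.04],[0.002,-0.017,0.06],[0.002,-0.017,0.075],[0.002,-0.017,0.077],[0.002,-0.017,0.077]],"rotation":[[0,0,0],[0,0,0],[0,0,0],[0,0,0],[0,0,0],[0,0,0]],"gripper":[0,0,0,0,0,0]}'
python3 - <<'E'
from h import *
for i in range(1):
    o=bot.observe();M=quat(o['orientation'])
    print(o['tool_pos'],M.as_matrix().round(4).tolist(),M.inv().apply(np.array([.5885,-.3039,.009])-o['tool_pos']),o['joint_vel'].round(3))
E
```

```text
time_s: 2.98
tool_pos: [0.5891, -0.3036, 0.0501]
orientation: [-0.0, 0.985, -0.174, -0.001]
wrist_force: [-0.7, 0.1, -0.2]
grip_width: 0.5
grasp_force: 0.0
[ 0.58914917 -0.30359179  0.05006265] [[0.9394, -0.3429, -0.0011], [-0.3429, -0.9394, 0.0002], [-0.0011, 0.0002, -1.0]] [-0.00045834  0.00050479  0.04106328] [-0.006 -0.027  0.009 -0.024  0.001  0.005 -0.002]
```

```bash
python3 -m pendant '{"xyz":[[0,0,0.01],[0,0,0.02],[0,0,0.03],[0,0,0.036],[0,0,0.04],[0,0,0.04],[0,0,0.04],[0,0,0.04]],"rotation":[[0,0,0],[0,0,0],[0,0,0],[0,0,0],[0,0,0],[0,0,0],[0,0,0],[0,0,0]],"gripper":[0,0,0,0,0,0,0,0]}'
python3 -m pendant '{"xyz":[[0,0,0],[0,0,0],[0,0,0],[0,0,0],[0,0,0],[0,0,0]],"rotation":[[0,0,0],[0,0,0],[0,0,0],[0,0,0],[0,0,0],[0,0,0]],"gripper":[1,1,1,1,1,1]}'
```

```text
time_s: 3.65
tool_pos: [0.5905, -0.3029, 0.0105]
orientation: [0.0, 0.985, -0.173, 0.0]
wrist_force: [0.4, 0.5, -0.4]
grip_width: 0.498
grasp_force: 0.0
time_s: 4.15
tool_pos: [0.5903, -0.3027, 0.0103]
orientation: [-0.0, 0.985, -0.173, 0.0]
wrist_force: [0.0, -1.0, 0.2]
grip_width: 0.112
grasp_force: 0.0
```

```bash
python3 - <<'E'
from h import *
o=bot.observe(); print(o['grip_width'],o['grasp_force'],o['wrist_force'],o['torque'],o['tool_pos'])
s=bot.camera('side');t=bot.camera('top')
cv2.imwrite('pics/d2.png',np.hstack([crop(s,255,190,100,110,4),crop(t,305,140,100,110,4)]))
E
```

```text
0.11216795266452245 0.0 [ 0.02400929 -0.97089924  0.19497236] [0.06244688 0.06487936 0.00898746] [ 0.59028175 -0.30269707  0.01027492]
```

View pics/d2.png

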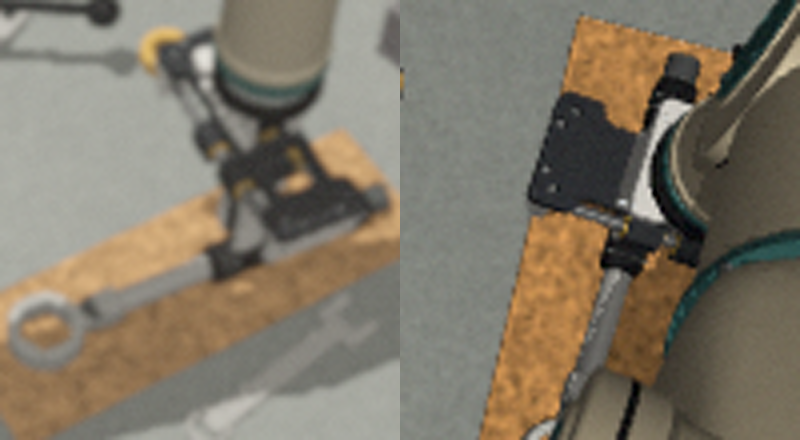

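Top and side views both show the fingers around the grip next to its ring-side collar, and the grip has not moved. The opening reads low, so I'll let the fingers finish closing.

```bash
python3 -m pendant '{"xyz":[[0,0,0],[0,0,0],[0,0,0],[0,0,0]],"rotation":[[0,0,0],[0,0,0],[0,0,0],[0,0,0]],"gripper":[1,1,1,1]}'
```

```text
time_s: 4.58
tool_pos: [0.5902, -0.3027, 0.0102]
orientation: [0.0, 0.985, -0.173, -0.0]
wrist_force: [-0.3, -0.1, -0.3]
grip_width: 0.0
grasp_force: 0.0
```

```bash
python3 - <<'E'
from h import *
o=bot.observe(); p=o['tool_pos'];M=quat(o['orientation'])
print(p,M.as_matrix().round(3).tolist(),o['qpos'].round(3))
for n,off in(('side',(265,205)),('top',(330,165))):
    im=np.ascontiguousarray(bot.camera(n)); globals()[n]=crop(im,*off,66,100,6)
    pts=[p,p+[0,0,.019],p+[0,0,.097],np.array([.5885,-.3039,.03]),np.array([.5885,-.3039,.03])-.155*np.array([.94,-.34,0])]
    q=proj(n,pts);print(n,q.round(1).tolist())
    for (x,y),c in zip(q,[(0,0,255),(0,255,0),(255,0,0),(255,255,0),(255,0,255)]): cv2.circle(globals()[n],(int((x-off[0]+.5)*6),int((y-off[1]+.5)*6)),3,c,-1)
cv2.imwrite('pics/d3.png',np.hstack([side,top]))
E
```

```text
[ 0.5902075  -0.30271189  0.01018201] [[0.94, -0.341, -0.0], [-0.341, -0.94, 0.0], [-0.0, 0.0, -1.0]] [ 0.328  0.853  0.181  1.605 -0.212  0.702 -1.309]
side [[312.8, 254.4], [313.4, 250.9], [316.1, 235.8], [313.4, 251.4], [266.1, 270.4]]
top [[360.3, 199.1], [362.0, 198.0], [369.7, 193.2], [362.6, 198.6], [345.3, 254.6]]
```

View pics/d3.png

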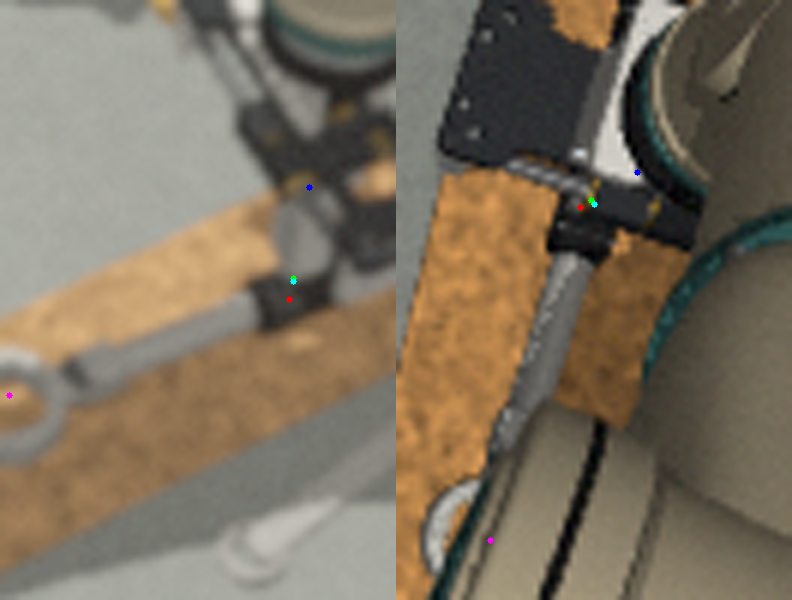

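The picture shows the closed finger tips (side crop about (300,275)) stopping at the top of the grip. The projected TCP (red) lies well inside the grip, so the fingers really hang higher than the reading says. The lateral position is right. I'll open a little and feel for the mat in small steps.

```bash
python3 -m pendant '{"xyz":[[0,0,0],[0,0,0],[0,0,0],[0,0,0],[0,0,0],[0,0,0],[0,0,0.001],[0,0,0.002],[0,0,0.003],[0,0,0.003]],"rotation":[[0,0,0],[0,0,0],[0,0,0],[0,0,0],[0,0,0],[0,0,0],[0,0,0],[0,0,0],[0,0,0],[0,0,0]],"gripper":[0,0,0,0,0,0,0,0,0,0]}'
python3 -m pendant '{"xyz":[[0,0,0.001],[0,0,0.002],[0,0,0.003],[0,0,0.003]],"rotation":[[0,0,0],[0,0,0],[0,0,0],[0,0,0]],"gripper":[0,0,0,0]}'
```

```text
time_s: 5.52
tool_pos: [0.59, -0.3025, 0.0069]
orientation: [-0.0, 0.985, -0.173, -0.0]
wrist_force: [0.4, 0.4, 0.7]
grip_width: 0.498
grasp_force: 0.0
time_s: 5.85
tool_pos: [0.5901, -0.3026, 0.0039]
orientation: [-0.0, 0.985, -0.173, -0.0]
wrist_force: [-1.1, -0.1, 0.0]
grip_width: 0.5
grasp_force: 0.0
```

```bash
python3 -m pendant '{"xyz":[[0,0,0.001],[0,0,0.002],[0,0,0.003],[0,0,0.004],[0,0,0.004]],"rotation":[[0,0,0],[0,0,0],[0,0,0],[0,0,0],[0,0,0]],"gripper":[0,0,0,0,0]}'
python3 -m pendant '{"xyz":[[0,0,0.001],[0,0,0.002],[0,0,0.003],[0,0,0.004],[0,0,0.004]],"rotation":[[0,0,0],[0,0,0],[0,0,0],[0,0,0],[0,0,0]],"gripper":[0,0,0,0,0]}'
```

```text
time_s: 6.27
tool_pos: [0.5901, -0.3026, -0.0001]
orientation: [-0.0, 0.985, -0.173, -0.0]
wrist_force: [1.0, 0.6, -0.2]
grip_width: 0.498
grasp_force: 0.0
time_s: 6.68
tool_pos: [0.5901, -0.3026, -0.0041]
orientation: [-0.0, 0.985, -0.173, -0.0]
wrist_force: [0.1, -0.2, -0.3]
grip_width: 0.503
grasp_force: 0.0
```

```bash
python3 -m pendant '{"xyz":[[0,0,0.001],[0,0,0.002],[0,0,0.003],[0,0,0.003]],"rotation":[[0,0,0],[0,0,0],[0,0,0],[0,0,0]],"gripper":[0,0,0,0]}'
```

```text
time_s: 7.02
tool_pos: [0.5901, -0.3026, -0.0071]
orientation: [-0.0, 0.985, -0.173, -0.0]
wrist_force: [0.0, -0.1, -0.0]
grip_width: 0.501
grasp_force: 0.0
```

```bash
python3 -m pendant '{"xyz":[[0,0,0.001],[0,0,0.002],[0,0,0.003],[0,0,0.003]],"rotation":[[0,0,0],[0,0,0],[0,0,0],[0,0,0]],"gripper":[0,0,0,0]}'
```

```text
time_s: 7.35
tool_pos: [0.59, -0.3026, -0.0101]
orientation: [-0.0, 0.985, -0.173, -0.0]
wrist_force: [-0.2, -1.0, -1.0]
grip_width: 0.5
grasp_force: 0.0
```

```bash
python3 -m pendant '{"xyz":[[0,0,0.001],[0,0,0.002],[0,0,0.003],[0,0,0.003]],"rotation":[[0,0,0],[0,0,0],[0,0,0],[0,0,0]],"gripper":[0,0,0,0]}'
```

```text
time_s: 7.68
tool_pos: [0.5901, -0.3026, -0.013]
orientation: [-0.0, 0.985, -0.173, -0.0]
wrist_force: [-0.5, -0.5, -0.1]
grip_width: 0.501
grasp_force: 0.0
```

```bash
python3 -m pendant '{"xyz":[[0,0,0],[0,0,0],[0,0,0],[0,0,0],[0,0,0],[0,0,0]],"rotation":[[0,0,0],[0,0,0],[0,0,0],[0,0,0],[0,0,0],[0,0,0]],"gripper":[1,1,1,1,1,1]}'
```

```text
time_s: 8.18
tool_pos: [0.5901, -0.3034, -0.0127]
orientation: [0.0, 0.985, -0.173, 0.0]
wrist_force: [-1.1, -2.3, -0.3]
grip_width: 0.275
grasp_force: 30.0
```

The grip is held: 25.9 mm wide at 30 N. The reported z is about 20 mm low, so from here I'll use relative moves and contact feel. Now a gentle lift.

```bash
python3 -m pendant '{"xyz":[[0,0,-0.003],[0,0,-0.008],[0,0,-0.014],[0,0,-0.022],[0,0,-0.032],[0,0,-0.045],[0,0,-0.06],[0,0,-0.08],[0,0,-0.1],[0,0,-0.12],[0,0,-0.135],[0,0,-0.14]],"rotation":[[0,0,0],[0,0,0],[0,0,0],[0,0,0],[0,0,0],[0,0,0],[0,0,0],[0,0,0],[0,0,0],[0,0,0],[0,0,0],[0,0,0]],"gripper":[1,1,1,1,1,1,1,1,1,1,1,1]}'
python3 -m pendant '{"xyz":[[0,0,0],[0,0,0],[0,0,0]],"rotation":[[0,0,0],[0,0,0],[0,0,0]],"gripper":[1,1,1]}'
```

```text
time_s: 9.18
tool_pos: [0.5921, -0.3038, 0.1314]
orientation: [0.001, 0.985, -0.173, 0.003]
wrist_force: [0.3, -1.4, -4.4]
grip_width: 0.275
grasp_force: 30.0
time_s: 9.43
tool_pos: [0.5894, -0.3021, 0.1262]
orientation: [-0.0, 0.985, -0.173, -0.001]
wrist_force: [-0.6, -0.3, -3.8]
grip_width: 0.275
grasp_force: 30.0
```

```bash
python3 - <<'E'
from h import *
o=bot.observe(); print(o['tool_pos'],o['torque'],o['wrist_force'],quat(o['orientation']).as_matrix().round(4).tolist(),o['qpos'].round(3))
E
```

```text
[ 0.58936879 -0.30205196  0.12616061] [0.05618399 0.0042953  0.00746055] [-0.58233888 -0.25764997 -3.81813427] [[0.94, -0.3412, -0.0019], [-0.3412, -0.94, 0.0011], [-0.0022, -0.0004, -1.0]] [ 0.306  0.71   0.219  1.533 -0.179  0.92  -1.336]
```

```bash
python3 -m pendant '{"xyz":[[0.001,-0.01,0],[0.003,-0.03,0],[0.005,-0.058,0],[0.007,-0.088,0],[0.009,-0.118,0],[0.011,-0.148,0],[0.013,-0.178,0],[0.015,-0.208,0],[0.017,-0.238,0],[0.019,-0.265,0],[0.021,-0.287,0],[0.0214,-0.297,0]],"rotation":[[0,0,0],[0,0,0],[0,0,0],[0,0,0],[0,0,0],[0,0,0],[0,0,0],[0,0,0],[0,0,0],[0,0,0],[0,0,0],[0,0,0]],"gripper":[1,1,1,1,1,1,1,1,1,1,1,1]}'
python3 -m pendant '{"xyz":[[0,0,0],[0,0,0],[0,0,0],[0,0,0],[0,0,0]],"rotation":[[0,0,0],[0,0,0],[0,0,0],[0,0,0],[0,0,0]],"gripper":[1,1,1,1,1]}'
python3 - <<'E'
from h import *
o=bot.observe(); print(o['tool_pos'],o['torque'],quat(o['orientation']).as_matrix().round(4).tolist(),o['qpos'].round(3))
s=bot.camera('side');t=bot.camera('top')
np.savez('e1.npz',s=s,t=t)
cv2.imwrite('pics/e1.png',np.hstack([crop(s,205,145,50,50,8),crop(t,215,175,50,50,8)]))
E
```

```text
time_s: 10.43
tool_pos: [0.7125, -0.0239, 0.1257]
orientation: [-0.002, 0.985, -0.17, -0.001]
wrist_force: [0.1, 0.9, -4.2]
grip_width: 0.275
grasp_force: 30.0
time_s: 10.85
tool_pos: [0.7112, -0.0332, 0.1274]
orientation: [0.001, 0.985, -0.175, -0.0]
wrist_force: [-0.5, 0.6, -4.0]
grip_width: 0.275
grasp_force: 30.0
[ 0.7111815  -0.03324347  0.12735942] [0.00479409 0.01758464 0.03708305] [[0.939, -0.3439, -0.0003], [-0.3439, -0.939, -0.001], [0.0001, 0.001, -1.0]] [-0.12   0.784  0.244  1.374 -0.201  1.009 -1.759]
```

View pics/e1.png

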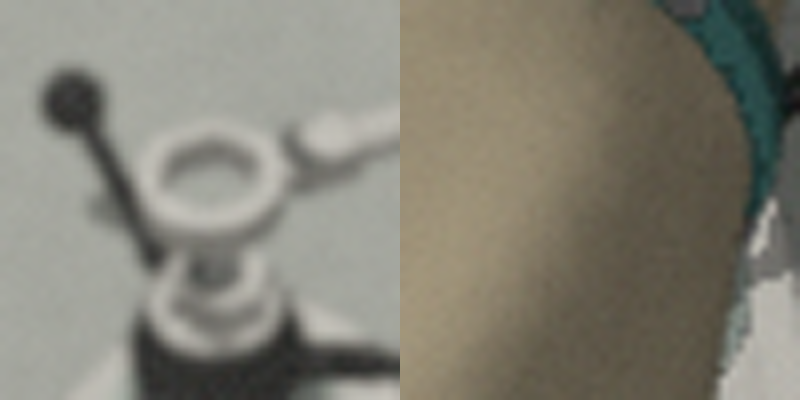

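The arm hides the top view here. The side view shows the ring hovering over the shaft end, with the hole rim centred at (211,176) of the crop and level. I'll fit the ring and nut centres in this view by the same rendering.

```bash
cat > ringfit.py <<'E'
from nutfit import *
from scipy.optimize import minimize
def resid(n,I,u0,v0,polys,sig):
    H,W=I.shape; L=np.zeros((H*S,W*S),np.uint8)
    for X,l in polys: cv2.fillPoly(L,[np.round((proj(n,X)-[u0-.5,v0-.5])*S).astype(np.int32)],l)
    F=[]
    for l in range(1,L.max()+1):
        f=cv2.resize(gaussian_filter((L==l).astype(np.float32),sig*S),(W,H),interpolation=cv2.INTER_AREA).ravel()
        if f.sum()>.5: F.append(f)
    F=np.array(F).T; b=np.clip(1-F.sum(1),0,1); k=b<.9
    F=np.c_[F,b]; x,*_=np.linalg.lstsq(F[k],I.ravel()[k],rcond=None)
    return np.mean((F[k]@x-I.ravel()[k])**2)
def ringpolys(c,zt,yaw):
    T=hexa(.0372,zt,yaw,c);B=hexa(.0372,zt-.018,yaw,c)
    P=[(circ(.064,zt-.018,c),1),(circ(.064,zt,c),1),(circ(.056,zt-.018,c),2)]
    P+=[(circ(.056,zt-.018*q,c),2) for q in np.linspace(1,0.05,12)]
    P+=[(circ(.056,zt,c),3),(T,4)]
    # hole seen through = intersection approximated below by far-wall label
    cp=cam('side')[0]['xyz']
    for i in range(6):
        j=(i+1)%6; m=yaw+(i+.5)*np.pi/3
        if np.dot([np.cos(m),np.sin(m)],cp[:2]-np.array(c))<-.02: P.append((np.array([T[i],T[j],B[j],B[i]]),5+i))
    # rim in front hides lower parts of walls
    a=np.linspace(0,2*np.pi,61); 
    return P
def nutpolys(c,y):
    n='side'; cp=cam(n)[0]['xyz']
    A,B,T=hexa(.036,.093,y,c),hexa(.036,.1045,y,c),hexa(.032,.109,y,c)
    P=[(circ(.052,.093,c),1)]
    for i in range(6):
        j=(i+1)%6; m=y+(i+.5)*np.pi/3
        if np.dot([np.cos(m),np.sin(m)],cp[:2]-np.array(c))>0.02: P.append((np.array([A[i],A[j],B[j],B[i]]),2+i))
    for i in range(6): P.append((np.array([B[i],B[(i+1)%6],T[(i+1)%6],T[i]]),8+i))
    return P+[(T,14),(circ(.024,.109,c),15),(circ(.024,.112,c),15),(circ(.024,.115,c),16)]
E
python3 - <<'E'
from ringfit import *
d=np.load('e1.npz'); s=d['s'].mean(2).astype(float)
def opt(fn,c0,w):
    u0,v0,u1,v1=w; I=s[v0:v1,u0:u1]
    r=minimize(lambda p:resid('side',I,u0,v0,fn(p),.9),c0,method='Nelder-Mead',options=dict(initial_simplex=np.array(c0)+[[0,0],[.004,0],[0,.004]],xatol=2e-4,fatol=.05))
    return r.x,r.fun
for zt in (.163,.167,.171):
    c0=onz('side',(231,166.6),zt)[:2]; print(zt,c0,opt(lambda p:ringpolys(p,zt,np.radians(-20)),c0,(213,150,245,180)))
E
# nut from a stored unoccluded-like view is not available: fit lower part now
python3 - <<'E'
from ringfit import *
d=np.load('e1.npz'); s=d['s'].mean(2).astype(float)
u0,v0,u1,v1=218,176,246,194; I=s[v0:v1,u0:u1]
for y in(36,40):
  r=minimize(lambda p:resid('side',I,u0,v0,nutpolys(p,np.radians(y)),.9),[.564,.022],method='Nelder-Mead',options=dict(initial_simplex=[[.564,.022],[.568,.022],[.564,.026]],xatol=2e-4,fatol=.05)); print('nut',y,r.x,r.fun)
E
```

```text
0.163 [0.56699364 0.02357319] (array([0.56879525, 0.02657135]), np.float64(353.672122916101))
0.167 [0.56452179 0.02069965] (array([0.56715573, 0.02426729]), np.float64(356.05960820766063))
0.171 [0.56204994 0.01782611] (array([0.56478302, 0.02170574]), np.float64(359.69796489891115))
nut 36 [0.56712347 0.0255278 ] 128.1218469671743
nut 40 [0.56754737 0.02588162] 128.49959518944698
```

Both methods agree with the odometry (y short by 1.9 mm): the ring must go about 2 mm in +y. I'll correct that and lower to just above the nut.

```bash
python3 -m pendant '{"xyz":[[0,-0.002,0],[0,-0.002,0],[0,-0.002,0.005],[0,-0.002,0.01],[0,-0.002,0.015],[0,-0.002,0.02],[0,-0.002,0.025],[0,-0.002,0.03],[0,-0.002,0.03],[0,-0.002,0.03],[0,-0.002,0.03]],"rotation":[[0,0,0],[0,0,0],[0,0,0],[0,0,0],[0,0,0],[0,0,0],[0,0,0],[0,0,0],[0,0,0],[0,0,0],[0,0,0]],"gripper":[1,1,1,1,1,1,1,1,1,1,1]}'
python3 - <<'E'
from h import *
o=bot.observe(); print(o['tool_pos'],o['wrist_force'],o['torque'],quat(o['orientation']).as_matrix().round(4).tolist(),o['tool_pos']-[.5901,-.3034,-.0127])
E
```

```text
time_s: 11.87
tool_pos: [0.7126, -0.029, 0.0974]
orientation: [0.0, 0.985, -0.173, 0.0]
wrist_force: [0.1, 0.3, -3.6]
grip_width: 0.272
grasp_force: 30.0
[ 0.71259266 -0.02900306  0.09735723] [ 0.09761665  0.31098089 -3.59031143] [ 0.0491693  -0.02831002 -0.045968  ] [[0.94, -0.3413, 0.0004], [-0.3413, -0.94, -0.0001], [0.0004, -0.0001, -1.0]] [0.12249266 0.27439694 0.11005723]
```

```bash
python3 -m pendant '{"xyz":[[0,0.0026,0],[0,0.0026,0],[0,0.0026,0.003],[0,0.0026,0.006],[0,0.0026,0.009],[0,0.0026,0.009],[0,0.0026,0.009]],"rotation":[[0,0,0],[0,0,0],[0,0,0],[0,0,0],[0,0,0],[0,0,0],[0,0,0]],"gripper":[1,1,1,1,1,1,1]}'
python3 - <<'E'
from h import *
o=bot.observe(); print(o['wrist_force'],o['torque'],o['tool_pos']-[.5901,-.3034,-.0127])
E
python3 -m pendant '{"xyz":[[0,0,0.001],[0,0,0.002],[0,0,0.003],[0,0,0.003]],"rotation":[[0,0,0],[0,0,0],[0,0,0],[0,0,0]],"gripper":[1,1,1,1]}'
python3 - <<'E'
from h import *
o=bot.observe(); print(o['wrist_force'],o['torque'],o['tool_pos']-[.5901,-.3034,-.0127])
E
```

```text
time_s: 12.45
tool_pos: [0.7112, -0.0312, 0.0877]
orientation: [0.0, 0.985, -0.173, -0.0]
wrist_force: [0.2, -0.6, -3.9]
grip_width: 0.273
grasp_force: 30.0
[ 0.21385274 -0.61871087 -3.90639166] [ 0.02280772 -0.01780002  0.02677432] [0.12107308 0.27216548 0.10042367]
time_s: 12.78
tool_pos: [0.7114, -0.0313, 0.085]
orientation: [-0.0, 0.985, -0.173, -0.0]
wrist_force: [0.4, -0.5, -4.2]
grip_width: 0.273
grasp_force: 30.0
[ 0.41711146 -0.52846609 -4.23179453] [ 0.0849388  -0.03832198 -0.01138539] [0.12125079 0.27208332 0.09770586]
```

```bash
python3 -m pendant '{"xyz":[[0,0,0.001],[0,0,0.002],[0,0,0.002]],"rotation":[[0,0,0],[0,0,0],[0,0,0]],"gripper":[1,1,1]}'
python3 - <<'E'
from h import *
o=bot.observe(); print(o['wrist_force'],o['torque'],o['tool_pos']-[.5901,-.3034,-.0127])
E
```

```text
time_s: 13.03
tool_pos: [0.7113, -0.0313, 0.083]
orientation: [0.0, 0.985, -0.173, -0.0]
wrist_force: [-0.1, -0.7, -4.2]
grip_width: 0.275
grasp_force: 30.0
[-0.14695693 -0.68448018 -4.23833239] [ 0.0009609  -0.00247184  0.04340371] [0.12123893 0.27205546 0.09568533]
```

```bash
python3 -m pendant '{"xyz":[[0,0,0.001],[0,0,0.002],[0,0,0.002]],"rotation":[[0,0,0],[0,0,0],[0,0,0]],"gripper":[1,1,1]}'
python3 - <<'E'
from h import *
o=bot.observe(); print(o['wrist_force'],o['torque'],o['tool_pos']-[.5901,-.3034,-.0127])
E
```

```text
time_s: 13.28
tool_pos: [0.7113, -0.0313, 0.081]
orientation: [0.0, 0.985, -0.173, -0.0]
wrist_force: [0.6, 0.2, -4.1]
grip_width: 0.272
grasp_force: 30.0
[ 0.57529623  0.21371257 -4.10569422] [ 0.01827902 -0.0114891   0.01916192] [0.12123204 0.27205879 0.09365033]
```

```bash
python3 -m pendant '{"xyz":[[0,0,0.001],[0,0,0.002],[0,0,0.003],[0,0,0.003]],"rotation":[[0,0,0],[0,0,0],[0,0,0],[0,0,0]],"gripper":[1,1,1,1]}'
python3 - <<'E'
from h import *
o=bot.observe(); print(o['wrist_force'],o['torque'],o['tool_pos']-[.5901,-.3034,-.0127])
E
```

```text
time_s: 13.62
tool_pos: [0.7113, -0.0313, 0.0779]
orientation: [0.0, 0.985, -0.173, -0.0]
wrist_force: [0.1, -0.0, -4.5]
grip_width: 0.27
grasp_force: 30.0
[ 1.20302010e-01 -9.85968201e-04 -4.52335298e+00] [ 0.04011461  0.04174762 -0.02048879] [0.12117476 0.2720615  0.09060332]
```

```bash
python3 -m pendant '{"xyz":[[0,0,0.001],[0,0,0.002],[0,0,0.003],[0,0,0.003]],"rotation":[[0,0,0],[0,0,0],[0,0,0],[0,0,0]],"gripper":[1,1,1,1]}'
python3 - <<'E'
from h import *
o=bot.observe(); print(o['wrist_force'],o['torque'],o['tool_pos']-[.5901,-.3034,-.0127])
E
```

```text
time_s: 13.95
tool_pos: [0.7113, -0.0314, 0.0749]
orientation: [0.0, 0.985, -0.173, -0.0]
wrist_force: [-0.7, -0.5, -4.6]
grip_width: 0.271
grasp_force: 30.0
[-0.68743179 -0.51246117 -4.60059302] [ 0.04244828 -0.00555711 -0.04942134] [0.12120505 0.27202603 0.08763186]
```

```bash
python3 -m pendant '{"xyz":[[0,0,0.001],[0,0,0.002],[0,0,0.002]],"rotation":[[0,0,0],[0,0,0],[0,0,0]],"gripper":[1,1,1]}'
python3 -m pendant '{"xyz":[[0,0,0.001],[0,0,0.0015],[0,0,0.0015]],"rotation":[[0,0,0],[0,0,0],[0,0,0]],"gripper":[1,1,1]}'
python3 - <<'E'
from h import *
o=bot.observe(); print(o['wrist_force'],o['torque'],o['tool_pos']-[.5901,-.3034,-.0127])
E
```

```text
time_s: 14.2
tool_pos: [0.7113, -0.0314, 0.073]
orientation: [0.0, 0.985, -0.173, -0.0]
wrist_force: [-0.1, -0.1, -4.2]
grip_width: 0.273
grasp_force: 30.0
time_s: 14.45
tool_pos: [0.7114, -0.0314, 0.0716]
orientation: [-0.0, 0.985, -0.173, -0.0]
wrist_force: [0.1, 0.4, -3.5]
grip_width: 0.273
grasp_force: 30.0
[ 0.14129982  0.42177097 -3.47033479] [ 0.0869431   0.04528096 -0.02214505] [0.12126698 0.27203841 0.08425394]
```

```bash
python3 -m pendant '{"xyz":[[0,0,0.0005],[0,0,0.001],[0,0,0.001]],"rotation":[[0,0,0],[0,0,0],[0,0,0]],"gripper":[1,1,1]}'
python3 - <<'E'
from h import *
o=bot.observe(); print(o['wrist_force'],o['torque'],o['tool_pos']-[.5901,-.3034,-.0127])
s=bot.camera('side');cv2.imwrite('pics/g1.png',crop(s,205,150,66,60,9))
E
```

```text
time_s: 14.7
tool_pos: [0.7116, -0.0314, 0.0708]
orientation: [-0.0, 0.985, -0.173, 0.0]
wrist_force: [0.1, 0.3, -4.1]
grip_width: 0.273
grasp_force: 30.0
[ 0.063464    0.26760454 -4.05159108] [ 0.10042705  0.08100838 -0.0563649 ] [0.12148002 0.27199656 0.08348793]
```

```bash
python3 -m pendant '{"xyz":[[0,0,0.0005],[0,0,0.001],[0,0,0.001]],"rotation":[[0,0,0],[0,0,0],[0,0,0]],"gripper":[1,1,1]}'
python3 - <<'E'
from h import *
o=bot.observe(); print(o['wrist_force'],o['torque'],o['tool_pos']-[.5901,-.3034,-.0127],quat(o['orientation']).as_matrix().round(4)[2])
s=bot.camera('side');cv2.imwrite('pics/g1.png',crop(s,205,150,66,60,9))
E
```

```text
time_s: 15.0
tool_pos: [0.7117, -0.0314, 0.0699]
orientation: [-0.0, 0.985, -0.173, 0.0]
wrist_force: [0.7, -0.6, -2.6]
grip_width: 0.273
grasp_force: 30.0
[ 0.74155861 -0.59776233 -2.55933148] [0.09446111 0.18395943 0.10901351] [0.12155853 0.27196102 0.08257994] [ 4.e-04 -1.e-04 -1.e+00]
```

View pics/g1.png

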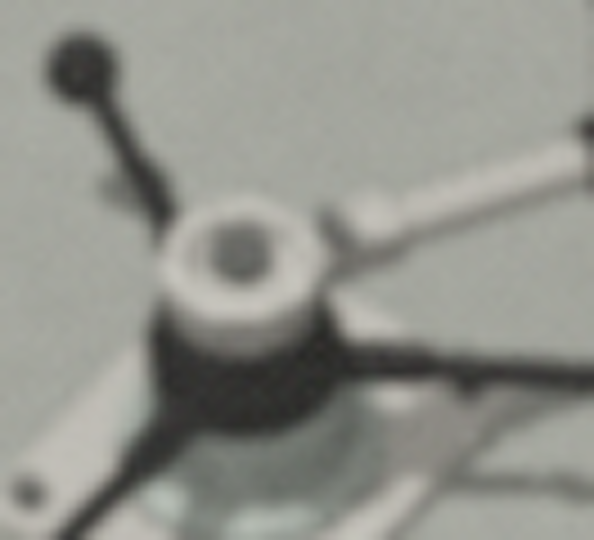

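The ring surrounds the nut: its rim is centred at (242,258) with the shaft end at (242,252) inside it. It touches the washer at the expected height (84 mm of net lift, bearing at about 1.5 N). I'll start turning clockwise about the nut axis with r ≈ 0.1565 m, 10° first.

```bash
python3 -m pendant '{"xyz":[[0,0.0014,0],[0,0.0041,0],[-0.0002,0.0082,0],[-0.0004,0.0109,0],[-0.0006,0.0136,0],[-0.0009,0.0164,0],[-0.0012,0.0191,0],[-0.0015,0.0218,0],[-0.0019,0.0245,0],[-0.0024,0.0272,0],[-0.0024,0.0272,0]],"rotation":[[0,0,0.0087],[0,0,0.0262],[0,0,0.0524],[0,0,0.0698],[0,0,0.0873],[0,0,0.1047],[0,0,0.1222],[0,0,0.1396],[0,0,0.1571],[0,0,0.1745],[0,0,0.1745]],"gripper":[1,1,1,1,1,1,1,1,1,1,1]}'
cat > st.py <<'E'
from h import *
o=bot.observe(); M=quat(o['orientation'])
m=M.as_matrix()
print('yaw %.2f'%np.degrees(np.arctan2(m[1,0],m[0,0])),'F_tool',M.inv().apply(o['wrist_force']).round(2),'T',o['torque'].round(3),'ring0',(o['tool_pos']-.1565*m[:,0]).round(4))
E
python3 st.py
```

```text
time_s: 15.97
tool_pos: [0.6997, -0.0569, 0.0698]
orientation: [0.0, 0.966, -0.26, 0.0]
wrist_force: [1.8, -0.1, -3.2]
grip_width: 0.274
grasp_force: 30.0
yaw -30.08 F_tool [ 1.64 -0.85  3.23] T [ 0.484 -0.124 -0.108] ring0 [0.5643 0.0215 0.0698]
```

```bash
python3 -m pendant '{"xyz":[[0,0.0027,0],[-0.0001,0.0055,0],[-0.0002,0.0082,0],[-0.0002,0.0082,0]],"rotation":[[0,0,0.01745],[0,0,0.0349],[0,0,0.0524],[0,0,0.0524]],"gripper":[1,1,1,1]}'; python3 st.py
```

```text
time_s: 16.3
tool_pos: [0.6953, -0.064, 0.0698]
orientation: [0.0, 0.959, -0.285, -0.0]
wrist_force: [1.8, 1.0, -1.5]
grip_width: 0.276
grasp_force: 30.0
yaw -33.09 F_tool [ 0.98 -1.81  1.52] T [ 0.426 -0.203 -0.11 ] ring0 [0.5642 0.0215 0.0698]
```

```bash
python3 -m pendant '{"xyz":[[0,0.0027,0],[-0.0001,0.0055,0],[-0.0002,0.0082,0],[-0.0002,0.0082,0]],"rotation":[[0,0,0.01745],[0,0,0.0349],[0,0,0.0524],[0,0,0.0524]],"gripper":[1,1,1,1]}'; python3 st.py
```

```text
time_s: 16.63
tool_pos: [0.6906, -0.0708, 0.0697]
orientation: [0.0, 0.951, -0.31, -0.0]
wrist_force: [2.1, 0.3, -1.2]
grip_width: 0.273
grasp_force: 30.0
yaw -36.10 F_tool [ 1.51 -1.49  1.19] T [ 0.397 -0.289 -0.163] ring0 [0.5641 0.0214 0.0698]
```

```bash
python3 -m pendant '{"xyz":[[0,0.0027,0],[-0.0001,0.0055,0],[-0.0002,0.0082,0],[-0.0002,0.0082,0]],"rotation":[[0,0,0.01745],[0,0,0.0349],[0,0,0.0524],[0,0,0.0524]],"gripper":[1,1,1,1]}'; python3 st.py
```

```text
time_s: 16.97
tool_pos: [0.6856, -0.0772, 0.0698]
orientation: [0.0, 0.942, -0.335, -0.0]
wrist_force: [3.1, -0.4, -2.5]
grip_width: 0.274
grasp_force: 30.0
yaw -39.09 F_tool [ 2.69 -1.62  2.5 ] T [ 0.359 -0.324 -0.071] ring0 [0.5641 0.0214 0.0698]
```

```bash
python3 -m pendant '{"xyz":[[0,0.0027,0],[-0.0001,0.0055,0],[-0.0002,0.0082,0],[-0.0002,0.0082,0]],"rotation":[[0,0,0.01745],[0,0,0.0349],[0,0,0.0524],[0,0,0.0524]],"gripper":[1,1,1,1]}'; python3 st.py
```

```text
time_s: 17.3
tool_pos: [0.6802, -0.0834, 0.0697]
orientation: [0.0, 0.933, -0.359, -0.0]
wrist_force: [1.9, 0.4, -1.6]
grip_width: 0.276
grasp_force: 30.0
yaw -42.10 F_tool [ 1.17 -1.56  1.55] T [ 0.373 -0.346 -0.118] ring0 [0.564  0.0215 0.0697]
```

```bash
python3 -m pendant '{"xyz":[[0,0.0027,0],[-0.0001,0.0055,0],[-0.0002,0.0082,0],[-0.0002,0.0082,0]],"rotation":[[0,0,0.01745],[0,0,0.0349],[0,0,0.0524],[0,0,0.0524]],"gripper":[1,1,1,1]}'; python3 st.py
```

```text
time_s: 17.63
tool_pos: [0.6745, -0.0894, 0.0697]
orientation: [0.0, 0.924, -0.383, -0.0]
wrist_force: [1.7, -0.6, -2.1]
grip_width: 0.279
grasp_force: 30.0
yaw -45.10 F_tool [ 1.66 -0.78  2.11] T [ 0.278 -0.294 -0.112] ring0 [0.5641 0.0215 0.0698]
```

```bash
python3 -m pendant '{"xyz":[[0,0.0027,0],[-0.0001,0.0055,0],[-0.0002,0.0082,0],[-0.0002,0.0082,0]],"rotation":[[0,0,0.01745],[0,0,0.0349],[0,0,0.0524],[0,0,0.0524]],"gripper":[1,1,1,1]}'; python3 st.py
```

```text
time_s: 17.97
tool_pos: [0.6685, -0.095, 0.0697]
orientation: [0.0, 0.913, -0.408, -0.0]
wrist_force: [2.7, 0.3, -1.7]
grip_width: 0.271
grasp_force: 30.0
yaw -48.10 F_tool [ 1.58 -2.18  1.71] T [ 0.271 -0.281 -0.106] ring0 [0.564  0.0214 0.0697]
```

```bash
python3 -m pendant '{"xyz":[[0,0.0027,0],[-0.0001,0.0055,0],[-0.0002,0.0082,0],[-0.0002,0.0082,0]],"rotation":[[0,0,0.01745],[0,0,0.0349],[0,0,0.0524],[0,0,0.0524]],"gripper":[1,1,1,1]}'; python3 st.py
```

```text
time_s: 18.3
tool_pos: [0.6631, -0.0996, 0.0698]
orientation: [-0.0, 0.902, -0.431, 0.0]
wrist_force: [4.1, 0.8, -2.4]
grip_width: 0.271
grasp_force: 30.0
yaw -51.04 F_tool [ 1.96 -3.67  2.42] T [ 0.467 -0.695  0.181] ring0 [0.5647 0.0221 0.0698]
```

```bash
python3 -m pendant '{"xyz":[[0,0.0027,0],[-0.0001,0.0055,0],[-0.0002,0.0082,0],[-0.0002,0.0082,0]],"rotation":[[0,0,0.01745],[0,0,0.0349],[0,0,0.0524],[0,0,0.0524]],"gripper":[1,1,1,1]}'; python3 st.py
```

```text
time_s: 18.63
tool_pos: [0.6579, -0.1036, 0.0701]
orientation: [-0.001, 0.891, -0.454, 0.001]
wrist_force: [5.8, 2.2, -3.8]
grip_width: 0.274
grasp_force: 30.1
yaw -53.99 F_tool [ 1.61 -5.96  3.8 ] T [ 0.823 -1.37   0.409] ring0 [0.5659 0.023  0.0699]
```

It has come tight (pull rising, tool lagging slightly). I'll go on in 1.5–2° steps, watching for the plateau.

```bash
python3 -m pendant '{"xyz":[[0,0.0027,0],[0,0.0055,0],[0,0.0055,0]],"rotation":[[0,0,0.01745],[0,0,0.0349],[0,0,0.0349]],"gripper":[1,1,1]}'; python3 st.py
```

```text
time_s: 18.88
tool_pos: [0.6542, -0.1063, 0.0702]
orientation: [-0.002, 0.883, -0.469, 0.002]
wrist_force: [7.4, 3.8, -2.2]
grip_width: 0.27
grasp_force: 30.1
yaw -55.96 F_tool [ 1.   -8.29  2.22] T [ 1.054 -1.756  0.438] ring0 [0.5666 0.0233 0.07  ]
```

```bash
python3 -m pendant '{"xyz":[[0,0.0027,0],[0,0.0055,0],[0,0.0055,0]],"rotation":[[0,0,0.01745],[0,0,0.0349],[0,0,0.0349]],"gripper":[1,1,1]}'; python3 st.py
```

```text
time_s: 19.13
tool_pos: [0.6502, -0.109, 0.0703]
orientation: [-0.002, 0.875, -0.485, 0.002]
wrist_force: [8.9, 3.4, -2.2]
grip_width: 0.271
grasp_force: 30.1
yaw -57.97 F_tool [ 1.86 -9.31  2.23] T [ 1.228 -1.97   0.338] ring0 [0.5673 0.0237 0.0701]
```

```bash
python3 -m pendant '{"xyz":[[0,0.0025,0],[0,0.005,0],[0,0.005,0]],"rotation":[[0,0,0.02],[0,0,0.04],[0,0,0.04]],"gripper":[1,1,1]}'; python3 st.py; python3 -c "
from h import *
for i in range(3):
    bot.camera('side'); o=bot.observe(); print(quat(o['orientation']).inv().apply(o['wrist_force']).round(2),o['torque'].round(2))"
```

```text
time_s: 19.38
tool_pos: [0.6461, -0.1114, 0.0703]
orientation: [-0.002, 0.865, -0.502, 0.002]
wrist_force: [8.2, 3.8, -2.9]
grip_width: 0.27
grasp_force: 30.1
yaw -60.26 F_tool [ 0.78 -9.02  2.92] T [ 1.227 -2.027  0.32 ] ring0 [0.5685 0.0244 0.0702]
[ 0.83 -9.6   3.38] [ 1.12 -1.98  0.37]
[ 1.13 -9.22  3.96] [ 1.14 -1.95  0.38]
[ 1.05 -7.75  2.83] [ 1.15 -1.88  0.42]
```

The force has levelled off at about 9 N plus 0.4 N m of grip moment. That makes 1.4 N m about the joint, and the tool went on moving with no rise, so the wrench has broken. I'll stop and ease back along the same arc.

```bash
python3 -m pendant '{"xyz":[[-0.0001,-0.0025,0],[-0.0002,-0.005,0],[-0.0004,-0.0077,0],[-0.0006,-0.0105,0],[-0.0009,-0.0132,0],[-0.0012,-0.016,0],[-0.0016,-0.0187,0],[-0.0016,-0.0187,0]],"rotation":[[0,0,-0.02],[0,0,-0.04],[0,0,-0.0575],[0,0,-0.0749],[0,0,-0.0924],[0,0,-0.1098],[0,0,-0.1272],[0,0,-0.1272]],"gripper":[1,1,1,1,1,1,1,1]}'; python3 st.py
```

```text
time_s: 20.2
tool_pos: [0.6596, -0.1023, 0.0698]
orientation: [-0.0, 0.895, -0.446, 0.001]
wrist_force: [3.7, 1.3, -2.5]
grip_width: 0.278
grasp_force: 30.0
yaw -52.92 F_tool [ 1.21 -3.72  2.53] T [ 0.624 -1.035  0.223] ring0 [0.5652 0.0225 0.0698]
```

```bash
python3 -m pendant '{"xyz":[[0,-0.0027,0],[-0.0001,-0.0055,0],[-0.0001,-0.0055,0]],"rotation":[[0,0,-0.01745],[0,0,-0.0349],[0,0,-0.0349]],"gripper":[1,1,1]}'; python3 st.py
```

```text
time_s: 20.45
tool_pos: [0.6631, -0.0996, 0.0696]
orientation: [0.0, 0.903, -0.43, -0.0]
wrist_force: [3.7, 0.1, -1.6]
grip_width: 0.276
grasp_force: 30.0
yaw -50.93 F_tool [ 2.29 -2.9   1.56] T [ 0.468 -0.72   0.014] ring0 [0.5645 0.022  0.0697]
```

```bash
python3 -m pendant '{"xyz":[[0,-0.0014,0],[0,-0.0027,0],[0,-0.0027,0]],"rotation":[[0,0,-0.0087],[0,0,-0.01745],[0,0,-0.01745]],"gripper":[1,1,1]}'; python3 st.py
```

```text
time_s: 20.7
tool_pos: [0.6648, -0.0981, 0.0696]
orientation: [0.0, 0.906, -0.422, -0.0]
wrist_force: [3.3, -0.9, -1.5]
grip_width: 0.273
grasp_force: 30.0
yaw -49.96 F_tool [ 2.86 -1.94  1.54] T [ 0.327 -0.476 -0.04 ] ring0 [0.5642 0.0217 0.0696]
```

```bash
python3 -m pendant '{"xyz":[[0.0002,-0.0014,0],[0.0005,-0.0027,0],[0.0005,-0.0027,0]],"rotation":[[0,0,-0.0087],[0,0,-0.01745],[0,0,-0.01745]],"gripper":[1,1,1]}'; python3 st.py
```

```text
time_s: 20.95
tool_pos: [0.6669, -0.0963, 0.0694]
orientation: [0.0, 0.91, -0.414, -0.001]
wrist_force: [0.5, 0.3, -1.8]
grip_width: 0.272
grasp_force: 30.0
yaw -48.93 F_tool [ 0.06 -0.56  1.8 ] T [ 0.408 -0.139 -0.037] ring0 [0.5641 0.0217 0.0696]
```

```bash
python3 -m pendant '{"xyz":[[0.0002,-0.0014,0],[0.0004,-0.0027,0],[0.0004,-0.0027,0]],"rotation":[[0,0,-0.0087],[0,0,-0.01745],[0,0,-0.01745]],"gripper":[1,1,1]}'; python3 st.py
```

```text
time_s: 21.2
tool_pos: [0.6691, -0.0945, 0.0693]
orientation: [0.0, 0.914, -0.406, -0.001]
wrist_force: [0.0, 0.6, -2.2]
grip_width: 0.274
grasp_force: 30.0
yaw -47.91 F_tool [-0.43 -0.43  2.2 ] T [ 0.492  0.171 -0.079] ring0 [0.5642 0.0216 0.0696]
```

Unloaded, with the hexagon in its play. I'll lift straight up slowly.

```bash
python3 -m pendant '{"xyz":[[0,0,-0.001],[0,0,-0.002],[0,0,-0.003],[0,0,-0.004],[0,0,-0.004]],"rotation":[[0,0,0],[0,0,0],[0,0,0],[0,0,0],[0,0,0]],"gripper":[1,1,1,1,1]}'; python3 st.py
```

```text
time_s: 21.62
tool_pos: [0.6691, -0.0945, 0.0735]
orientation: [-0.0, 0.914, -0.406, -0.001]
wrist_force: [-0.5, 2.1, -5.2]
grip_width: 0.277
grasp_force: 30.0
yaw -47.95 F_tool [-1.87 -1.05  5.19] T [ 0.6    0.233 -0.02 ] ring0 [0.5643 0.0217 0.0737]
```

```bash
python3 -m pendant '{"xyz":[[0,0,-0.001],[0,0,-0.002],[0,0,-0.003],[0,0,-0.004],[0,0,-0.004]],"rotation":[[0,0,0],[0,0,0],[0,0,0],[0,0,0],[0,0,0]],"gripper":[1,1,1,1,1]}'; python3 st.py
```

```text
time_s: 22.03
tool_pos: [0.6694, -0.0945, 0.0777]
orientation: [-0.0, 0.914, -0.406, -0.001]
wrist_force: [-3.3, 3.2, -6.5]
grip_width: 0.272
grasp_force: 30.0
yaw -47.95 F_tool [-4.56  0.26  6.49] T [ 0.801  0.523 -0.007] ring0 [0.5645 0.0217 0.0779]
```

```bash
python3 -m pendant '{"xyz":[[-0.0004,0,0],[-0.0008,0,0],[-0.0008,0,0]],"rotation":[[0,0,0],[0,0,0],[0,0,0]],"gripper":[1,1,1]}'; python3 st.py
```

```text
time_s: 22.28
tool_pos: [0.6693, -0.0946, 0.0778]
orientation: [0.0, 0.914, -0.407, 0.0]
wrist_force: [-0.9, 1.8, -4.6]
grip_width: 0.276
grasp_force: 30.0
yaw -47.97 F_tool [-1.92 -0.51  4.57] T [ 0.629  0.409 -0.023] ring0 [0.5645 0.0217 0.0777]
```

```bash
python3 -m pendant '{"xyz":[[-0.0003,0,0],[-0.0006,0,0],[-0.0006,0,-0.002],[-0.0006,0,-0.004],[-0.0006,0,-0.004]],"rotation":[[0,0,0],[0,0,0],[0,0,0],[0,0,0],[0,0,0]],"gripper":[1,1,1,1,1]}'; python3 st.py
```

```text
time_s: 22.7
tool_pos: [0.6694, -0.0945, 0.0825]
orientation: [0.0, 0.914, -0.407, 0.001]
wrist_force: [-0.9, 0.7, -5.1]
grip_width: 0.275
grasp_force: 30.0
yaw -47.98 F_tool [-1.14  0.15  5.13] T [ 0.334  0.224 -0.003] ring0 [0.5647 0.0217 0.0822]
```

```bash
python3 -m pendant '{"xyz":[[-0.0002,0,-0.002],[-0.0002,0,-0.005],[-0.0002,0,-0.01],[-0.0002,0,-0.016],[-0.0002,0,-0.024],[-0.0002,0,-0.034],[-0.0002,0,-0.044],[-0.0002,0,-0.05],[-0.0002,0,-0.05],[-0.0002,0,-0.05]],"rotation":[[0,0,0],[0,0,0],[0,0,0],[0,0,0],[0,0,0],[0,0,0],[0,0,0],[0,0,0],[0,0,0],[0,0,0]],"gripper":[1,1,1,1,1,1,1,1,1,1]}'; python3 st.py
python3 - <<'E'
from h import *
o=bot.observe();M=quat(o['orientation']);m=M.as_matrix()
h=m[:2,0]
# target: same TCP as grasp; yaw -19.9
print(o['tool_pos'],m.round(4).tolist(),'shift',M.inv().apply(np.array([.5901,-.3032,o['tool_pos'][2]])-o['tool_pos']),'rotz',np.arctan2(m[1,0],m[0,0])-np.radians(-19.95))
np.savez('e2.npz',s=bot.camera('side'),t=bot.camera('top'))
E
```

```text
time_s: 23.53
tool_pos: [0.6691, -0.0939, 0.1324]
orientation: [-0.0, 0.914, -0.406, 0.001]
wrist_force: [-0.1, 0.5, -4.5]
grip_width: 0.274
grasp_force: 30.0
yaw -47.97 F_tool [-0.43 -0.21  4.47] T [0.116 0.005 0.015] ring0 [0.5643 0.0224 0.1323]
[ 0.66909751 -0.09389499  0.13240693] [[0.6695, -0.7428, 0.0012], [-0.7428, -0.6695, -0.0001], [0.0009, -0.0009, -1.0]] shift [ 1.02579626e-01  1.98812999e-01 -8.08393836e-05] rotz -0.48903856402077983
```

```bash
python3 -m pendant '{"xyz":[[0.003,0.006,0],[0.01,0.02,0],[0.02,0.04,0],[0.031,0.06,0],[0.042,0.082,0],[0.053,0.104,0],[0.064,0.126,0],[0.075,0.148,0],[0.086,0.168,0],[0.095,0.184,0],[0.1,0.194,0],[0.1026,0.1988,0]],"rotation":[[0,0,-0.02],[0,0,-0.05],[0,0,-0.1],[0,0,-0.15],[0,0,-0.2],[0,0,-0.25],[0,0,-0.3],[0,0,-0.35],[0,0,-0.4],[0,0,-0.44],[0,0,-0.47],[0,0,-0.489]],"gripper":[1,1,1,1,1,1,1,1,1,1,1,1]}'
python3 -m pendant '{"xyz":[[0,0,0.01],[0,0,0.025],[0,0,0.04],[0,0,0.06],[0,0,0.08],[0,0,0.1],[0,0,0.115],[0,0,0.12],[0,0,0.12],[0,0,0.12],[0,0,0.12]],"rotation":[[0,0,0],[0,0,0],[0,0,0],[0,0,0],[0,0,0],[0,0,0],[0,0,0],[0,0,0],[0,0,0],[0,0,0],[0,0,0]],"gripper":[1,1,1,1,1,1,1,1,1,1,1]}'; python3 st.py
```

```text
time_s: 24.63
tool_pos: [0.5877, -0.3061, 0.1311]
orientation: [0.001, 0.985, -0.174, -0.001]
wrist_force: [-0.7, 0.3, -4.4]
grip_width: 0.273
grasp_force: 30.0
time_s: 25.55
tool_pos: [0.5909, -0.3032, 0.0127]
orientation: [0.0, 0.985, -0.173, 0.001]
wrist_force: [0.0, 0.2, -4.3]
grip_width: 0.276
grasp_force: 30.0
yaw -19.93 F_tool [-0.02 -0.17  4.32] T [ 0.041 -0.027 -0.003] ring0 [ 0.4438 -0.2498  0.0123]
```

```bash
python3 -m pendant '{"xyz":[[0,0,0.003],[0,0,0.006],[0,0,0.009],[0,0,0.012],[0,0,0.015],[0,0,0.018],[0,0,0.02],[0,0,0.021],[0,0,0.021]],"rotation":[[0,0,0],[0,0,0],[0,0,0],[0,0,0],[0,0,0],[0,0,0],[0,0,0],[0,0,0],[0,0,0]],"gripper":[1,1,1,1,1,1,1,1,1]}'; python3 st.py
```

```text
time_s: 26.3
tool_pos: [0.5895, -0.303, -0.0097]
orientation: [-0.0, 0.985, -0.173, -0.0]
wrist_force: [-0.8, 0.0, -4.7]
grip_width: 0.27
grasp_force: 30.0
yaw -19.96 F_tool [-0.74  0.26  4.74] T [ 0.043  0.026 -0.06 ] ring0 [ 0.4424 -0.2496 -0.0096]
```

```bash
python3 -m pendant '{"xyz":[[0,0,0.001],[0,0,0.002],[0,0,0.003],[0,0,0.003]],"rotation":[[0,0,0],[0,0,0],[0,0,0],[0,0,0]],"gripper":[1,1,1,1]}'; python3 st.py
```

```text
time_s: 26.63
tool_pos: [0.5897, -0.3031, -0.0124]
orientation: [-0.0, 0.985, -0.173, -0.0]
wrist_force: [0.4, 0.3, -4.4]
grip_width: 0.27
grasp_force: 30.0
yaw -19.95 F_tool [ 0.24 -0.38  4.4 ] T [ 0.018 -0.007  0.019] ring0 [ 0.4426 -0.2497 -0.0124]
```

```bash
python3 -m pendant '{"xyz":[[0,0,0.0005],[0,0,0.001],[0,0,0.001]],"rotation":[[0,0,0],[0,0,0],[0,0,0]],"gripper":[1,1,1]}'; python3 st.py
```

```text
time_s: 26.88
tool_pos: [0.5898, -0.3032, -0.0127]
orientation: [-0.0, 0.985, -0.173, 0.0]
wrist_force: [-0.7, 1.3, 0.7]
grip_width: 0.269
grasp_force: 30.0
yaw -19.95 F_tool [-1.13 -0.92 -0.74] T [0.295 0.335 0.027] ring0 [ 0.4427 -0.2498 -0.0128]
```

```bash
python3 -m pendant '{"xyz":[[0,0,0.0005],[0,0,0.001],[0,0,0.001]],"rotation":[[0,0,0],[0,0,0],[0,0,0]],"gripper":[1,1,1]}'; python3 st.py
```

```text
time_s: 27.13
tool_pos: [0.5898, -0.3032, -0.0128]
orientation: [-0.0, 0.985, -0.173, 0.0]
wrist_force: [-2.4, 2.9, 8.5]
grip_width: 0.276
grasp_force: 30.0
yaw -19.96 F_tool [-3.24 -1.92 -8.46] T [ 0.432  0.767 -0.013] ring0 [ 0.4427 -0.2497 -0.0128]
```

The wrench is down on the mat (contact at the original height). I'll relieve the pressing by 1 mm, open partly, then withdraw.

```bash
python3 -m pendant '{"xyz":[[0,0,-0.001],[0,0,-0.001],[0,0,-0.001],[0,0,-0.001],[0,0,-0.001],[0,0,-0.001],[0,0,-0.001],[0,0,-0.001]],"rotation":[[0,0,0],[0,0,0],[0,0,0],[0,0,0],[0,0,0],[0,0,0],[0,0,0],[0,0,0]],"gripper":[1,0.4,0.3,0.2,0.1,0,0,0]}'; python3 st.py
python3 -m pendant '{"xyz":[[0,0,-0.003],[0,0,-0.008],[0,0,-0.015],[0,0,-0.025],[0,0,-0.04],[0,0,-0.06],[0,0,-0.08],[0,0,-0.11],[0,0,-0.14],[0,0,-0.17],[0,0,-0.2],[0,0,-0.2]],"rotation":[[0,0,0],[0,0,0],[0,0,0],[0,0,0],[0,0,0],[0,0,0],[0,0,0],[0,0,0],[0,0,0],[0,0,0],[0,0,0],[0,0,0]],"gripper":[0,0,0,0,0,0,0,0,0,0,0,0]}'
```

```text
time_s: 27.8
tool_pos: [0.5898, -0.3032, -0.0133]
orientation: [0.0, 0.985, -0.173, 0.0]
wrist_force: [-0.5, 0.2, 0.0]
grip_width: 0.5
grasp_force: 0.0
yaw -19.96 F_tool [-0.54 -0.07 -0.  ] T [ 0.069  0.057 -0.013] ring0 [ 0.4427 -0.2498 -0.0134]
time_s: 28.8
tool_pos: [0.5935, -0.3057, 0.1949]
orientation: [0.002, 0.985, -0.173, 0.006]
wrist_force: [1.0, -0.4, 1.0]
grip_width: 0.5
grasp_force: 0.0
```

```bash
python3 -m pendant '{"xyz":[[-0.02,0.02,0],[-0.05,0.05,0],[-0.08,0.08,0],[-0.11,0.11,0],[-0.14,0.14,0],[-0.17,0.17,0],[-0.2,0.2,0],[-0.22,0.22,0],[-0.23,0.23,0],[-0.23,0.23,0],[-0.23,0.23,0]],"rotation":[[0,0,-0.05],[0,0,-0.1],[0,0,-0.2],[0,0,-0.3],[0,0,-0.4],[0,0,-0.5],[0,0,-0.55],[0,0,-0.6],[0,0,-0.6],[0,0,-0.6],[0,0,-0.6]],"gripper":[0,0,0,0,0,0,0,0,0,0,0]}'
python3 - <<'E'
from nutfit import *
t=bot.camera('top')
r=fit('top',t.astype(float),np.array([.5643,.0210]),np.radians(np.arange(0,60,4)))
print([(a,float(b)) for a,b,*_ in r])
# wrench: compare with the first crop (5x of 320,140,80x120 and 20 px more in c3)
def cmp(a,b,nm):
    a=cv2.cvtColor(a,cv2.COLOR_BGR2GRAY).astype(np.float32);b=cv2.cvtColor(b,cv2.COLOR_BGR2GRAY).astype(np.float32)
    d=np.abs(a-b);print(nm,'mean diff',d.mean().round(1),'frac>40',(d>40).mean().round(3),'shift px',cv2.phaseCorrelate(a,b,cv2.createHanningWindow(a.shape[::-1],cv2.CV_32F)))
cmp(cv2.imread('pics/c1.png')[:,:400],crop(t,320,140,80,120,5),'wrench5x')
cmp(cv2.imread('pics/c3.png')[:,400:],crop(t,333,240,25,30,16),'ring16x')
a=cv2.imread('pics/top0.png');b=cv2.resize(t[:,:,::-1],(800,600),interpolation=cv2.INTER_CUBIC)
cmp(a[180:460,140:480],b[180:460,140:480],'drive+bystanders')
m=(np.abs(a.astype(int)-b).max(2)>60).astype(np.uint8)
n,_,s,c=cv2.connectedComponentsWithStats(m); print([(s[i].tolist()) for i in range(1,n) if s[i,4]>40])
E
```

```text
time_s: 29.72
tool_pos: [0.2949, -0.4412, 0.1874]
orientation: [0.0, 0.992, 0.124, 0.001]
wrist_force: [0.6, -0.4, 0.6]
grip_width: 0.497
grasp_force: 0.0
[(0.0, 235.3), (4.0, 197.8), (8.0, 158.4), (12.0, 147.3), (16.0, 158.3), (20.0, 181.1), (24.0, 236.9), (28.0, 259.6), (32.0, 283.5), (36.0, 301.5), (40.0, 313.9), (44.0, 310.1), (48.0, 309.9), (52.0, 292.2), (56.0, 267.9)]
wrench5x mean diff 3.7 frac>40 0.017 shift px ((-0.023013362672912763, -0.019549545799577572), 0.5053690460205078)
ring16x mean diff 10.2 frac>40 0.049 shift px ((0.12360965899094367, -0.031653891296059555), 0.17742422803243002)
drive+bystanders mean diff 1.7 frac>40 0.0 shift px ((0.004168030005985202, 0.022440214196393526), 1.0249254269364438)
[[566, 258, 8, 25, 41], [776, 486, 24, 11, 76], [716, 499, 32, 11, 99], [775, 501, 25, 77, 1128], [723, 506, 60, 19, 169], [762, 516, 13, 8, 57], [697, 534, 64, 50, 1636]]
```

The nut now sits at about 12° (-48° modulo 60°), so it has turned about 28° clockwise and not back. The wrench is at its original place on the mat and nothing else has moved, so I'm handing in.

```bash
python3 -c "
from workcell import bot
print(bot.hand_in())"
```

```text
the job is handed in; nothing more can be done
None
```

I tightened the nut about 28° clockwise until the wrench broke, stopped there, lifted the wrench off without turning the nut back, laid it flat in its original place on the mat, and handed the job in at about 30 s; no verdict came back.

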